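# Close up the tensile tester's accessory case

### The arm

A 7-joint arm with a two-finger parallel gripper is mounted at the origin on the work surface. World frame = base frame: x ahead of the robot, y to its left, z up, the work surface at z = 0. Lengths are in m, angles in rad, forces in N, time in s.
With the tool pointing down it reaches from about 0.4 to 0.85 m from the base axis. Payload 4.5 kg.
Tool frame: the origin (TCP) lies at the very end of the fingers, on their centre line; the grasp point (between the pads) lies 19 mm behind it (r.grip_point_offset is the distance from the TCP to the grasp point, in m); z points along the fingers, y is the line along which they close (so a half turn about z gives the same grasp; the last joint's range is limited). The gripper opens to 88 mm and grips with 3 to 60 N. Pads are 18 mm wide; open, the fingers measure 123 mm over their backs; the gripper's body (75 mm by 187 mm) begins 45 mm behind the grasp point.
Start: joints at [-1.17, 0.689, -0.195, 1.565, 0.157, 0.902, -0.215], TCP at [0.224, 0.583, 0.239] pointing down, gripper open.
Joint ranges: [-3.01, 3.01], [-0.46, 2.08], [-1.47, 1.51], [0.13, 2.56], [-1, 4.14], [0.04, 2.09], [-2.66, 2.66]. Speed limits (rad/s): [2.57, 2.57, 3.14, 3.14, 3.14, 3.14, 3.14].

### API

Orientations are given as a unit quaternion [x, y, z, w].
In Python, from plant import r gives the robot as it stands.
- The arm moves only by the tool carry_out, never from a script. Its argument "rows" is a list of rows, each a list of 3 entries, a list of its own where there are three numbers: the shift along the tool's x, y, z in cm, then the turn, a rotation vector about the tool's x, y, z in degrees, then the closure, from 0 (fully open) to 1 (shut). A call has 1 to 12 rows; each row is the pose to reach, as a shift and turn from the pose commanded when the call began, along the tool's axes at that moment; what a row does not reach only later rows make up. A row lasts 1/10 s, in which the tool goes at most 50 mm and 8.59 degrees, less where a joint would pass 70% of its speed; a pose out of reach is approached as far as the arm can. A call with a gripper value outside its range is refused whole. The fingers move at their own pace and stop on an object; "newtons" is the grip in N (left out, the last holds). Time passes only in rows, so rows that repeat a pose let the fingers close. It gives the time, the measured TCP pose, the force, the opening and the grip force at its end, in the units of the state.
- r.get_state(): the state, without advancing time (a new reading comes with each control period).
- r.snapshot(name): name is "side" or "top"; returns a dict with "image" (420x560x3 uint8, red, green, blue), "fx", "fy", "cx", "cy" (pixels), "dist_coeffs" ([k1, k2, p1, p2, k3] as OpenCV has them; the pictures are not rectified), "pose" (4x4, takes a point from camera to world coordinates). Camera axes: x right, y up, looking along -z (the intrinsics and any distortion apply to the point x, -y, -z); pixel columns grow to the right and rows downward; lengths in m; the calibration is good to about 2 mm. A picture is of the moment at which its call begins. There is no depth.
- r.finish_job(): hands the job in; it is judged then, once.
The state is a dict: "clock": time; "q": joint angles; "qd": joint speeds; "joint_torque": joint torques, N m; "tool_pos": TCP position; "eef_rot": TCP orientation; "contact_force": force on the tool from outside, world axes, zero at the start; "moment": the same for the moment, N m; "opening": opening from 0.0 (shut) to 1.0 (fully open); "finger_force": force on a finger pad.
Only numpy, scipy, OpenCV 4.12 (cv2) and the standard library are available. Lean on these libraries where they do the work, as an engineer would, in place of code of your own. Each camera call takes 0.05 s, during which the arm holds its last target. There are 200 camera calls.

### The job

Close up the tensile tester's aluminium accessory case: first fold the upright inner cover of its jaw compartment down flat onto the compartment, then swing the case lid over and press it fully shut, without letting it slam. Only push with the fingers - never take the cover or the lid between them - and leave the parts in the case and everything else on the bench where they are. The latches stay undone; finish with the robot clear of everything.

Things in the scene. Friction and masses are not known exactly. Their poses are not given: they have to be found in the camera images.
- test_case: Aluminium case, fixed. Base 230 (x) by 320 (y) mm, walls 5 mm, rim 85 mm above the bench. Origin: centre of the underside, z up. Front (-x): undone latches, carrying handle reaching x = -146 mm, 56 mm high. Lid hinge on the back (+x) wall. Jaw compartment with its cover: the corner at -x, -y, beyond a partition at y = -58 mm and a divider at x = 0, tops at 63 mm. The rest is foam, its parts standing up to 66 mm above the bench.
- case_lid (a joint): Angle of the case lid, rad: 0 shut on the rim, grows as it opens; 1.57 is upright, starts at 1.4 to 1.85, stops at 1.95. A stiff friction hinge (0.85 N m) holds it at any angle: it must be pushed all the way (up to about 8 N near the front edge) and pressed down at the end.
- lid_hinge_mid (a point): Middle of the lid's hinge line; in the case's axes x 115, y 0, z 85.5 mm. Turns with the lid: y along the hinge, -x along the lid to its front edge, z outwards. Lid: aluminium shell 230 (x 0 to -230) by 320 (y) mm, 30 mm deep, open rim at z = 0, flat outer face at z = 30 mm, about 0.55 kg. Shut, its outer face is level, 115 mm above the bench.
- lid_front_edge (a point): Middle of the lid's front edge on its outer face: 230 mm from the hinge line along the lid, 30 mm square to it. Axes as lid_hinge_mid.
- jaw_cover (a joint): Angle of the jaw compartment's inner cover, rad: 0 folded down flat, grows as it opens; 1.57 is upright, starts at 1.1 to 1.65, stops at 1.75. A friction hinge (0.08 N m, about 2 N at 65 mm) holds it at any angle: it must be pushed all the way down. Standing, it blocks the lid.
- cover_hinge_mid (a point): Middle of the cover's hinge line; in the case's axes x -56, y -58, z 67 mm. Turns with the cover: x along the hinge, -y along the cover to its free edge, z up when folded, towards the grips when standing. Cover: flat aluminium plate 104 (x) by 93 (y) mm, 4 mm thick about the hinge line, 0.1 kg. Folded, its top is 69 mm above the bench, 16 mm below the rim; the end wall is 4 mm beyond its edge.
- cover_free_edge (a point): Middle of the cover's free edge, 93 mm from its hinge line. Axes as cover_hinge_mid.
- grip_a: Steel specimen grip, 66 x 46 x 38 mm, loose in the foam pocket next to the partition, nearer the front of the case. Origin under its centre. To be left in place.
- grip_b: Steel specimen grip, 66 x 46 x 38 mm, loose in the foam pocket next to the partition, nearer the lid hinge. Origin under its centre. To be left in place.
- load_cell: Round load cell, 68 mm across, 37 mm high, loose in the foam pocket away from the jaw compartment. Origin under its centre. To be left in place.
- jaw_insert: Dark steel jaw insert, 45 x 30 x 12 mm, lying loose on the floor of the jaw compartment. Origin under its centre. To be left in place.
- solvent_bottle: White bottle, 60 mm across, 150 mm high, standing loose behind the case. Origin under its centre. Bystander.
- check_weight: Steel check weight with a knob, 42 mm across, 66 mm high, standing loose beside the jaw compartment's end wall. Origin under its centre. Bystander.
- specimen: Flat aluminium dumbbell test specimen, 150 x 22 x 5 mm, lying loose before the case's front. Origin under its centre. Bystander.
- spanner: Steel open-ended spanner, about 170 mm long, lying loose on the bench. Bystander.

How it is judged:
On the way, in this order (a step that is already met when the one before it is completed fails the run):
1. the inner cover is folded down flat on the jaw compartment while the case lid still stands open (value of joint jaw_cover below 0.06 rad and value of joint case_lid above 1 rad), for 0.2 s.
2. the case lid is swung fully shut over the folded cover (value of joint case_lid below 0.03 rad and value of joint jaw_cover below 0.06 rad), for 0.2 s.
At the end, for the whole second after the job is handed in: The inner cover lies flat (within 0.06 rad, about 5 mm at its free edge) and the case lid is shut over it (within 0.03 rad, about 7 mm at its front edge) and at rest; the parts in the case are within 20 mm and the things on the bench within 25 mm of where they were (all of step 2 and velocity of joint case_lid between -0.05 and 0.05 rad/s and not (distance of any of grip_a, grip_b, load_cell, jaw_insert from where it was at the start of the episode above 0.02 m) and not (distance of any of solvent_bottle, check_weight, specimen, spanner from where it was at the start of the episode above 0.025 m)); the robot touches nothing.
It fails at once if the lid slams: it comes down faster than 2.5 rad/s near the rim (value of joint case_lid below 0.4 rad and velocity of joint case_lid below -2.5 rad/s).
It fails at once if the lid is taken between the fingers (the grasp point lies within the lid's 30 mm depth) (x of the grasp point in the frame of lid_hinge_mid between -0.235 and 0 m and y of the grasp point in the frame of lid_hinge_mid between -0.163 and 0.163 m and z of the grasp point in the frame of lid_hinge_mid between 0.003 and 0.027 m).
It fails at once if the inner cover is taken between the fingers (the grasp point lies in the cover's plate) (x of the grasp point in the frame of cover_hinge_mid between -0.055 and 0.055 m and y of the grasp point in the frame of cover_hinge_mid between -0.095 and -0.03 m and z of the grasp point in the frame of cover_hinge_mid between -0.004 and 0.004 m).
It fails at once if a part in the case is lifted or shifted by more than 20 mm (distance of any of grip_a, grip_b, load_cell, jaw_insert from where it was at the start of the episode above 0.02 m).
It fails at once if a thing on the bench is pushed, lifted or knocked by more than 25 mm, or tipped (distance of any of solvent_bottle, check_weight, specimen, spanner from where it was at the start of the episode above 0.025 m or angle between any of solvent_bottle, check_weight's own z axis and vertical above 0.5 rad).
It also fails if it takes over 64 s, if anything falls off the work surface, if the arm or the gripper's body presses on something with over 40 N, if the wrist force passes 120 N, or if a joint passes its speed limit or range.

## Working session

There is one attempt and no reset: what is moved stays moved. The work goes in short steps, Python scripts to look and compute and a tool call to move; the robot and the scene stay as the last step left them, time stands still between calls to the robot, and variables do not carry over. Pictures are saved under pics/ and viewed, at most 10 in all, crops included, and the job is handed in when it is done.

Besides the shell and the picture viewer there is one more tool, called after "Call:" in YAML: its name, and indented under it one key for each argument. carry_out: Moves the arm, as the interface text tells. Its arguments: {"type":"object","properties":{"rows":{"type":"array"},"newtons":{"type":"number"}},"required":["rows"]}

```bash
mkdir -p pics; python3 - <<'E'
from plant import r
import cv2,json,numpy as np
for n in("side","top"):
    s=r.snapshot(n); cv2.imwrite(f"pics/{n}0.png",s["image"][:,:,::-1])
    np.savez(f"{n}.npz",**{k:np.array(v) for k,v in s.items()})
    print(n,s["fx"],s["fy"],s["cx"],s["cy"],s["dist_coeffs"],np.round(s["pose"],3).tolist())
print(r.get_state())
E
```

```text
side 431.0073322391205 431.0073322391205 274.6451785200279 217.94748613317884 [-0.04959439  0.          0.          0.          0.        ] [[0.987, 0.116, -0.11, 0.427], [-0.159, 0.746, -0.646, -0.597], [0.007, 0.656, 0.755, 0.859], [0.0, 0.0, 0.0, 1.0]]
top 523.2282652054388 523.2282652054388 283.27486875557486 200.51219511241644 [-0.00346695  0.          0.          0.          0.        ] [[0.025, 0.979, -0.2, 0.36], [-1.0, 0.025, -0.006, 0.056], [-0.001, 0.2, 0.98, 1.045], [0.0, 0.0, 0.0, 1.0]]
{'clock': 0.1, 'q': array([-1.17022591,  0.68989928, -0.19449526,  1.56619994,  0.15726607,
        0.90247954, -0.21510344]), 'qd': array([ 0.00013903, -0.00095006, -0.00063053, -0.00312422, -0.000827  ,
        0.00040841, -0.00015907]), 'joint_torque': array([-2.84205649e-03, -5.28492951e+01, -1.27126493e+00, -1.53836542e+01,
       -5.25129482e-02,  2.00789342e-03,  3.49590607e-05]), 'tool_pos': array([0.22397517, 0.58290769, 0.23800079]), 'eef_rot': array([ 1.82345365e-01,  9.83234218e-01, -7.94959878e-04, -9.56124943e-05]), 'contact_force': array([-0.24596874,  0.0680652 ,  1.02167385]), 'moment': array([ 0.01847622,  0.01226515, -0.01957097]), 'finger_force': 0.0, 'opening': 1.0001759228995595}
```

View pics/side0.png

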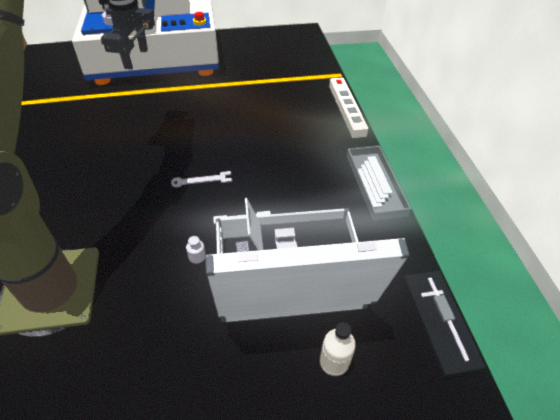

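View pics/top0.png

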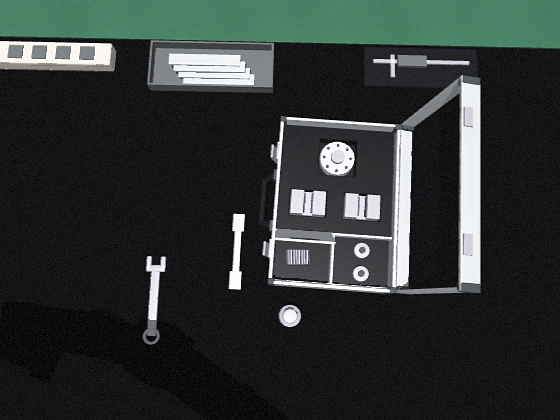

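Side view: the lid stands about upright with its outer face towards the bottle, and the cover stands at about (252,225). Top view: case base rim corners at roughly (283,119), (410,127), (395,288) and (270,282). The case's front points image-left (world +y) and the lid is on the right. I'll enlarge both for corners.

```bash
python3 - <<'E'
import cv2
a=cv2.imread("pics/top0.png")[65:305,250:490]; cv2.imwrite("pics/topc.png",cv2.resize(a,(600,600),interpolation=cv2.INTER_CUBIC))
a=cv2.imread("pics/side0.png")[185:335,190:415]; cv2.imwrite("pics/sidec.png",cv2.resize(a,None,fx=3.5,fy=3.5,interpolation=cv2.INTER_CUBIC))
E
```

```text
(no output)
```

View pics/topc.png

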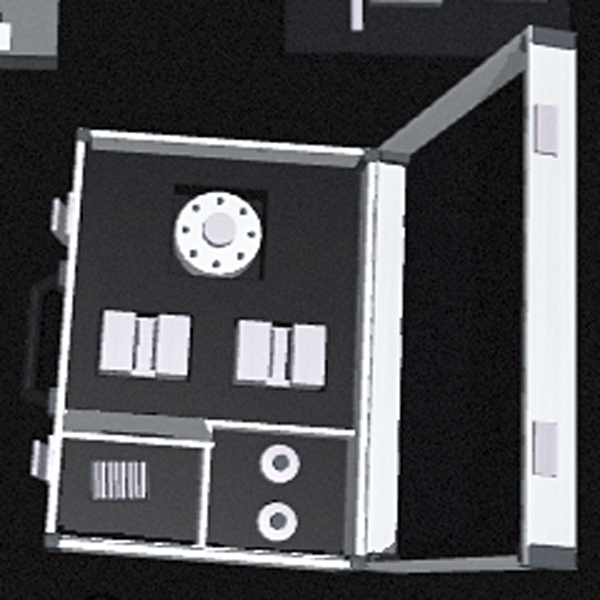

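View pics/sidec.png

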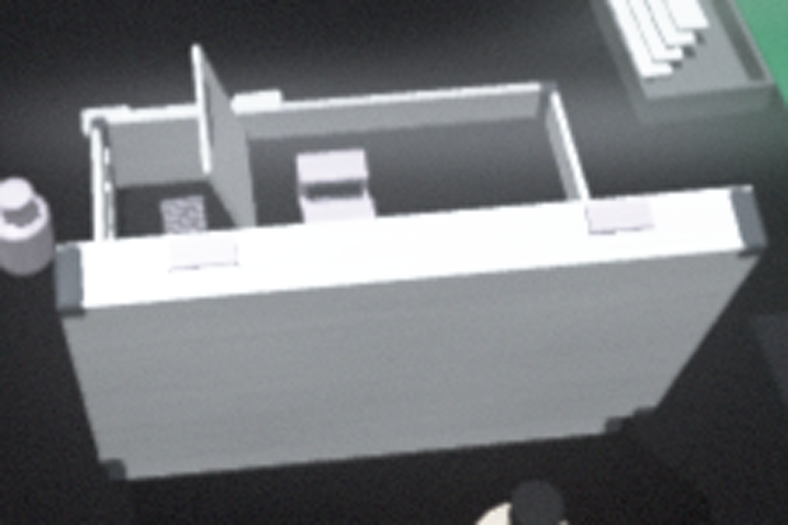

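Top crop: rim front corners (80,130)/(46,545), lid front edge (525,25)-(577,35) to (522,565)-(577,568), and the cover's free edge (62,438)-(212,446), leaning away from the grips. Side crop: cover free edge (195,45)-(208,175), lid corners (58,243), (750,187), (62,312), (765,250).

```bash
cat > fit.py <<'E'
import numpy as np,cv2
from scipy.optimize import least_squares
def proj(n,P):
    s=np.load(n+".npz"); T=np.linalg.inv(s["pose"]); p=np.atleast_2d(P)@T[:3,:3].T+T[:3,3]
    K=np.array([[s["fx"],0,s["cx"]],[0,s["fy"],s["cy"]],[0,0,1]],float)
    return cv2.projectPoints(p*[1,-1,-1],np.zeros(3),np.zeros(3),K,s["dist_coeffs"])[0][:,0]
def W(v,p):
    c,s=np.cos(v[2]),np.sin(v[2]); return np.array([v[0]+c*p[0]-s*p[1],v[1]+s*p[0]+c*p[1],p[2]])
def lid(v,x,y,z): # along, y, out
    a=v[3]; return W(v,[.115-x*np.cos(a)+z*np.sin(a),y,.0855+x*np.sin(a)+z*np.cos(a)])
def cov(v,x,d,z):
    b=v[4]; return W(v,[-.056+x,-.058-d*np.cos(b)+z*np.sin(b),.067+d*np.sin(b)+z*np.cos(b)])
E
python3 - <<'E'
from fit import *
t=lambda u,v:(250+u/2.5,65+v/2.5); s=lambda u,v:(190+u/3.5,185+v/3.5)
R=lambda x,y:(lambda v:W(v,[x,y,.085]))
L=lambda x,y,z:(lambda v:lid(v,x,y,z)); C=lambda x,d,z:(lambda v:cov(v,x,d,z))
obs=[("top",R(-.115,.16),t(80,130)),("top",R(-.115,-.16),t(46,546)),
("top",L(.23,.16,0),t(525,27)),("top",L(.23,.16,.03),t(577,35)),("top",L(.23,-.16,0),t(522,565)),("top",L(.23,-.16,.03),t(577,568)),
("top",C(-.052,.093,0),t(62,438)),("top",C(.052,.093,0),t(212,445)),
("side",R(-.115,-.16),s(82,112)),("side",R(-.115,.16),s(553,83)),
("side",L(.23,-.16,0),s(58,243)),("side",L(.23,.16,0),s(750,187)),("side",L(.23,-.16,.03),s(62,312)),("side",L(.23,.16,.03),s(765,250)),
("side",C(-.052,.093,0),s(195,45)),("side",C(.052,.093,0),s(209,175))]
f=lambda v:np.concatenate([proj(n,g(v))[0]-o for n,g,o in obs])
q=least_squares(f,[.6,-.05,-1.57,1.6,1.3],loss="soft_l1"); print(q.x.round(4)); print(f(q.x).reshape(-1,2).round(1).tolist())
v=q.x; np.save("v.npy",v)
print("cover edge",cov(v,0,.093,0).round(3),"hinge",cov(v,0,0,0).round(3),"lid edge",lid(v,.23,0,.03).round(3),"inner",lid(v,.23,0,0).round(3),"lidhinge",lid(v,0,0,0).round(3), "corner -y front",W(v,[-.115,-.16,.085]).round(3))
# bystanders on bench
def ray(n,uv,z):
    S=np.load(n+".npz");K=np.array([[S["fx"],0,S["cx"]],[0,S["fy"],S["cy"]],[0,0,1]],float)
    x=cv2.undistortPoints(np.array([[uv]],float),K,S["dist_coeffs"])[0,0]
    d=S["pose"][:3,:3]@[x[0],-x[1],-1]; o=S["pose"][:3,3]; return (o+d*(z-o[2])/d[2]).round(3)
print("weight",ray("top",(290,316),.066),"bottle top",ray("side",(343,330),.15),"bottle base",ray("side",(335,364),.0))
E
```

```text
[ 0.5562 -0.0383 -1.6198  1.759   1.2518]
[[-0.5, -0.1], [-0.1, 0.3], [1.9, 0.1], [-0.6, -0.2], [1.8, 0.1], [-0.3, 0.6], [-0.2, -1.1], [0.6, 0.6], [2.8, 1.7], [0.4, -0.5], [-0.2, 0.8], [0.2, -0.2], [-0.7, -1.2], [0.7, -1.6], [0.1, 0.1], [-0.6, -1.2]]
cover edge [0.472 0.022 0.155] hinge [0.501 0.021 0.067] lid edge [ 0.547 -0.226  0.306] inner [ 0.548 -0.196  0.311] lidhinge [ 0.551 -0.153  0.086] corner -y front [0.402 0.084 0.085]
weight [0.345 0.044 0.066] bottle top [ 0.608 -0.27   0.15 ] bottle base [ 0.611 -0.272  0.   ]
```

Fit is good to 1–2 px: lid 1.76 rad, cover 1.25 rad, case at (0.556,-0.038), yaw -1.62. Moving over the case with the fingers shut.

Call:
carry_out:
  rows:
    - [[0,0,-4],[0,0,0],1]
    - [[-10,-9,-4],[0,0,-6],1]
    - [[-20,-18,-4],[0,0,-12],1]
    - [[-30,-27,-4],[0,0,-18.3],1]
    - [[-40,-36,-4],[0,0,-18.3],1]
    - [[-47.2,-42.2,-4],[0,0,-18.3],1]
    - [[-47.2,-42.2,-4],[0,0,-18.3],1]
    - [[-47.2,-42.2,-4],[0,0,-18.3],1]
    - [[-47.2,-42.2,-4],[0,0,-18.3],1]
    - [[-47.2,-42.2,-4],[0,0,-18.3],1]
    - [[-47.2,-42.2,-4],[0,0,-18.3],1]
    - [[-47.2,-42.2,-4],[0,0,-18.3],1]
  newtons: 10

```text
clock: 1.3
tool_pos: [0.4757, 0.0921, 0.2786]
eef_rot: [0.024, 1.0, 0.0, -0.0]
contact_force: [0.5, 1.0, -0.2]
opening: 0.002
finger_force: 0.0
```

Call:
carry_out:
  rows:
    - [[-2,-3.5,0],[0,0,0],1]
    - [[-4.1,-7,0],[0,0,0],1]
    - [[-4.1,-7,0],[0,0,0],1]
    - [[-4.1,-7,0],[0,0,0],1]
    - [[-4.1,-7,0],[0,0,0],1]

```text
clock: 1.8
tool_pos: [0.5122, 0.0237, 0.2785]
eef_rot: [0.023, 1.0, 0.0, -0.0]
contact_force: [-0.2, 0.8, 0.1]
opening: 0.003
finger_force: 0.0
```

```bash
cat > plan.py <<'E'
from fit import *
from scipy.spatial.transform import Rotation as Ro
v=np.load("v.npy")
def show(pts,pos,rot):  # world TCP points -> tool cm
    R=Ro.from_quat(rot).as_matrix()
    for k,p in pts: print(k,np.round((p-pos)@R*100,1).tolist())
E
python3 - <<'E'
from plan import *
from plant import r
s=r.get_state(); print(s["tool_pos"],s["eef_rot"],s["contact_force"])
pts=[("pre",W(v,[-.056,-.045,.135]))]
for b in [1.35,1.25,1.1,.95,.8,.65,.5,.35,.2,.1,0,-.05]:
    d=.06+.015*min(1,(1.35-b)/.6)
    pts.append((b,W(v,[-.056,-.058-d*np.cos(b)+.002*np.sin(b)+.009,.067+d*np.sin(b)+.002*np.cos(b)])))
show(pts,s["tool_pos"],s["eef_rot"])
E
```

```text
[0.51224159 0.02366003 0.27853713] [ 2.27081270e-02  9.99741936e-01  4.29310800e-04 -4.67992257e-04] [-0.21346106  0.83401942  0.05399795]
pre [-0.2, -0.4, 14.4]
1.35 [1.3, -0.4, 15.3]
1.25 [2.0, -0.4, 15.2]
1.1 [3.0, -0.4, 15.2]
0.95 [4.1, -0.4, 15.3]
0.8 [5.2, -0.4, 15.7]
0.65 [6.0, -0.4, 16.5]
0.5 [6.7, -0.4, 17.4]
0.35 [7.2, -0.4, 18.4]
0.2 [7.5, -0.4, 19.5]
0.1 [7.6, -0.4, 20.2]
0 [7.7, -0.4, 21.0]
-0.05 [7.7, -0.4, 21.3]
```

Call:
carry_out:
  rows:
    - [[-0.2,-0.4,5],[0,0,0],1]
    - [[-0.2,-0.4,10],[0,0,0],1]
    - [[-0.2,-0.4,14.8],[0,0,0],1]
    - [[-0.2,-0.4,15.3],[0,0,0],1]
    - [[-0.2,-0.4,15.3],[0,0,0],1]
    - [[0.6,-0.4,15.3],[0,0,0],1]
    - [[1.3,-0.4,15.3],[0,0,0],1]
    - [[2.0,-0.4,15.2],[0,0,0],1]
    - [[2.5,-0.4,15.2],[0,0,0],1]
    - [[3.0,-0.4,15.2],[0,0,0],1]
    - [[3.0,-0.4,15.2],[0,0,0],1]

```text
clock: 2.9
tool_pos: [0.4823, 0.0198, 0.1271]
eef_rot: [0.024, 1.0, 0.0, 0.0]
contact_force: [0.2, -0.0, -0.3]
opening: 0.01
finger_force: 0.2
```

Call:
carry_out:
  rows:
    - [[0.5,0,0.1],[0,0,0],1]
    - [[1.1,0,0.1],[0,0,0],1]
    - [[1.6,0,0.3],[0,0,0],1]
    - [[2.2,0,0.5],[0,0,0],1]
    - [[2.6,0,0.9],[0,0,0],1]
    - [[3.0,0,1.3],[0,0,0],1]
    - [[3.0,0,1.3],[0,0,0],1]

```text
clock: 3.6
tool_pos: [0.4515, 0.0211, 0.1131]
eef_rot: [0.023, 1.0, -0.0, -0.001]
contact_force: [-0.1, 0.0, 0.1]
opening: 0.004
finger_force: 0.0
```

```bash
python3 - <<'E'
from plant import r
import cv2
s=r.snapshot("side"); cv2.imwrite("pics/s1.png",cv2.resize(s["image"][100:300,140:400,::-1],None,fx=3,fy=3))
s=r.get_state(); print(s["tool_pos"],s["contact_force"])
E
```

```text
[0.45191453 0.02111829 0.11327691] [-0.50731885  1.47635212  0.06788721]
```

View pics/s1.png

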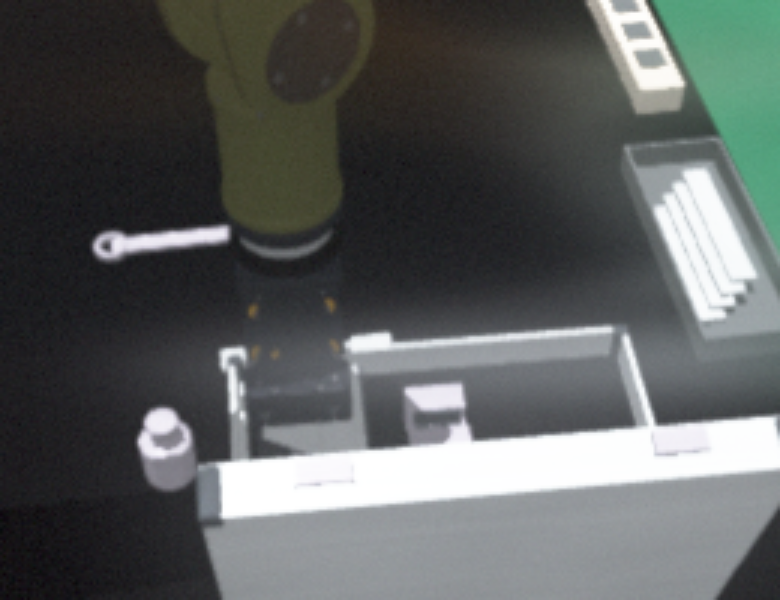

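The cover is following: grey plate leaning low in front of the fingers at about (310,435). Pushing on down.

Call:
carry_out:
  rows:
    - [[0.7,0,0.9],[0,0,0],1]
    - [[1.2,0,1.9],[0,0,0],1]
    - [[1.5,0,3.0],[0,0,0],1]
    - [[1.6,0,3.7],[0,0,0],1]
    - [[1.7,0,4.3],[0,0,0],1]
    - [[1.7,0,4.7],[0,0,0],1]
    - [[1.7,0,5.0],[0,0,0],1]
    - [[1.7,0,5.0],[0,0,0],1]
    - [[1.7,0,5.0],[0,0,0],1]

```text
clock: 4.55
tool_pos: [0.4358, 0.022, 0.0683]
eef_rot: [0.023, 1.0, -0.0, 0.002]
contact_force: [-7.0, 2.1, 66.6]
opening: 0.0
finger_force: 33.2
```

Call:
carry_out:
  rows:
    - [[0,0,-1],[0,0,0],1]
    - [[0,0,-5],[0,0,0],1]
    - [[0,0,-10],[0,0,0],1]
    - [[0,0,-15],[0,0,0],1]
    - [[0,0,-20],[0,0,0],1]
    - [[0,0,-25],[0,0,0],1]
    - [[0,0,-30],[0,0,0],1]
    - [[0,0,-31],[0,0,0],1]
    - [[0,0,-31],[0,0,0],1]
    - [[0,0,-31],[0,0,0],1]

```text
clock: 5.55
tool_pos: [0.4349, 0.0215, 0.3724]
eef_rot: [0.024, 1.0, -0.0, -0.001]
contact_force: [0.5, 0.5, -0.9]
opening: 0.003
finger_force: 0.0
```

```bash
python3 - <<'E'
from plan import *
from plant import r
import cv2
s=r.snapshot("side"); cv2.imwrite("pics/s2.png",cv2.resize(s["image"][160:340,160:420,::-1],None,fx=3,fy=3))
s=r.get_state(); print(s["tool_pos"],s["eef_rot"],s["contact_force"])
pts=[("over",W(v,[.24,0,.37])),("down",W(v,[.24,0,.27]))]
w=.0175
for a in [1.76,1.65,1.5,1.35,1.2,1.05,.9,.75,.6,.45,.3,.2,.1,0,-.03]:
    d=.2
    x,z=.115-d*np.cos(a)+.03*np.sin(a),.0855+d*np.sin(a)+.03*np.cos(a)
    if a>1.4: x,z=.115-.23*np.cos(a)+.03*np.sin(a),.27+.0*z
    pts.append((a,W(v,[x+w,0,z])))
show(pts,s["tool_pos"],s["eef_rot"])
E
```

```text
[0.43464288 0.02154157 0.37190016] [ 2.36918403e-02  9.99717287e-01 -3.11805108e-04 -1.98618207e-03] [-0.71400025 -0.94154364  1.54418781]
over [-12.4, -29.4, 0.2]
down [-12.4, -29.4, 10.2]
1.76 [-12.4, -25.9, 10.2]
1.65 [-12.4, -23.5, 10.2]
1.5 [-12.4, -20.0, 10.2]
1.35 [-12.4, -17.2, 8.4]
1.2 [-12.4, -14.2, 8.9]
1.05 [-12.5, -11.3, 9.8]
0.9 [-12.5, -8.6, 11.1]
0.75 [-12.5, -6.0, 12.8]
0.6 [-12.5, -3.8, 14.8]
0.45 [-12.5, -1.9, 17.2]
0.3 [-12.5, -0.4, 19.8]
0.2 [-12.5, 0.4, 21.7]
0.1 [-12.5, 1.0, 23.6]
0 [-12.5, 1.4, 25.6]
-0.03 [-12.5, 1.5, 26.2]
```

View pics/s2.png

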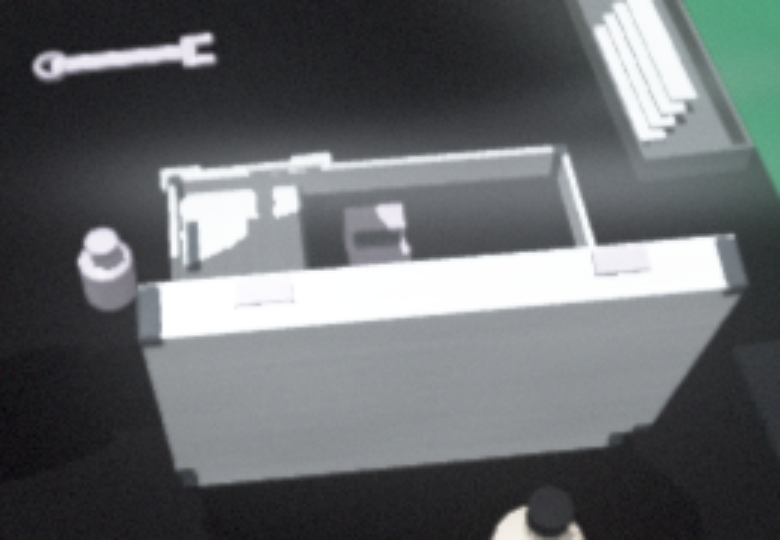

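The cover lies flat: plate at about (240,230). Parts and weight look unmoved. Now over and behind the lid.

Call:
carry_out:
  rows:
    - [[-2,-5,0],[0,0,0],1]
    - [[-4,-9,0],[0,0,0],1]
    - [[-6,-13,0],[0,0,0],1]
    - [[-8,-17,0],[0,0,0],1]
    - [[-10,-21,0],[0,0,0],1]
    - [[-12,-25,0],[0,0,0],1]
    - [[-12.4,-29,0],[0,0,0],1]
    - [[-12.4,-30,0],[0,0,0],1]
    - [[-12.4,-30,0],[0,0,0],1]
    - [[-12.4,-30,0],[0,0,0],1]
    - [[-12.4,-30,0],[0,0,0],1]

```text
clock: 6.7
tool_pos: [0.5457, -0.281, 0.3734]
eef_rot: [0.022, 1.0, 0.001, -0.0]
contact_force: [0.6, 0.8, 0.4]
opening: 0.007
finger_force: 0.0
```

Call:
carry_out:
  rows:
    - [[0,0,4],[0,0,0],1]
    - [[0,0,8],[0,0,0],1]
    - [[0,0,10.2],[0,0,0],1]
    - [[0,0,10.2],[0,0,0],1]
    - [[0,1.5,10.2],[0,0,0],1]
    - [[0,3,10.2],[0,0,0],1]
    - [[0,4.5,10.2],[0,0,0],1]
    - [[0,5.5,10.2],[0,0,0],1]
    - [[0,6.5,10.2],[0,0,0],1]
    - [[0,7.5,10.2],[0,0,0],1]
    - [[0,7.5,10.2],[0,0,0],1]

```text
clock: 7.8
tool_pos: [0.5502, -0.2074, 0.2736]
eef_rot: [0.023, 1.0, -0.001, 0.002]
contact_force: [-0.3, -1.0, 0.4]
opening: 0.001
finger_force: 0.2
```

Call:
carry_out:
  rows:
    - [[0,1.3,0],[0,0,0],1]
    - [[0,2.5,-0.3],[0,0,0],1]
    - [[0,3.9,-1],[0,0,0],1]
    - [[0,5.3,-1.5],[0,0,0],1]
    - [[0,6.8,-1.5],[0,0,0],1]
    - [[0,8.3,-1.3],[0,0,0],1]
    - [[0,8.3,-1.3],[0,0,0],1]

```text
clock: 8.5
tool_pos: [0.5532, -0.1213, 0.2845]
eef_rot: [0.021, 1.0, 0.002, -0.0]
contact_force: [0.4, -0.5, -0.2]
opening: 0.003
finger_force: 0.0
```

```bash
python3 - <<'E'
from plan import *
from plant import r
import cv2
s=r.snapshot("side"); cv2.imwrite("pics/s3.png",cv2.resize(s["image"][120:340,160:420,::-1],None,fx=2.7,fy=2.7))
s=r.get_state(); print(s["tool_pos"],s["eef_rot"],s["contact_force"])
E
```

```text
[ 0.55323268 -0.12254366  0.28461367] [ 2.17904994e-02  9.99761617e-01  1.37206125e-03 -3.76267525e-05] [0.30286956 0.29481995 0.24395535]
```

View pics/s3.png

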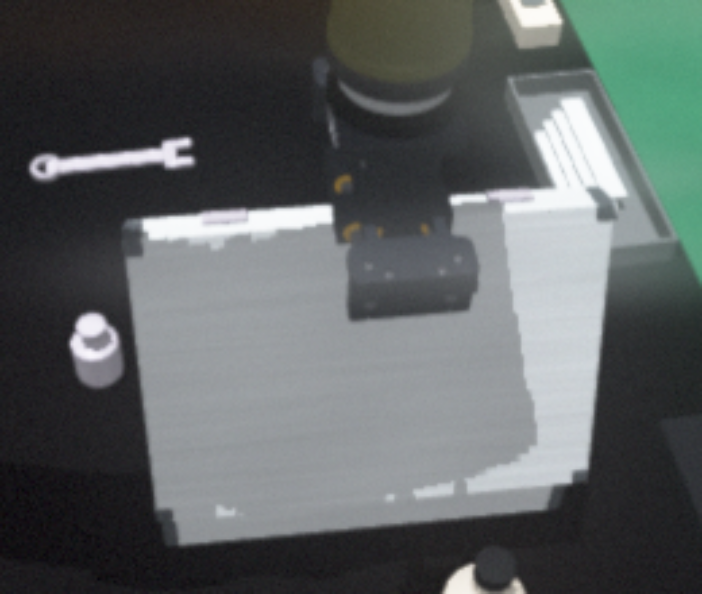

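The lid follows the fingers, now at about 1.2 rad, with its front edge at (130–610, 200–240). Carrying on along the arc.

Call:
carry_out:
  rows:
    - [[0,1.5,0.4],[0,0,0],1]
    - [[0,2.9,0.9],[0,0,0],1]
    - [[0,4.3,1.5],[0,0,0],1]
    - [[0,5.6,2.2],[0,0,0],1]
    - [[0,6.9,3.0],[0,0,0],1]
    - [[0,8.2,3.9],[0,0,0],1]
    - [[0,9.3,4.9],[0,0,0],1]
    - [[0,10.4,5.9],[0,0,0],1]
    - [[0,11.4,7.1],[0,0,0],1]
    - [[0,12.3,8.3],[0,0,0],1]
    - [[0,12.3,8.3],[0,0,0],1]

```text
clock: 9.65
tool_pos: [0.5569, -0.001, 0.1993]
eef_rot: [0.022, 1.0, 0.0, -0.003]
contact_force: [-0.7, -1.0, -0.5]
opening: 0.003
finger_force: 0.0
```

Call:
carry_out:
  rows:
    - [[0,0.8,1.3],[0,0,0],1]
    - [[0,1.5,2.6],[0,0,0],1]
    - [[0,1.9,3.5],[0,0,0],1]
    - [[0,2.3,4.5],[0,0,0],1]
    - [[0,2.6,5.4],[0,0,0],1]
    - [[0,2.9,6.4],[0,0,0],1]
    - [[0,3.1,7.4],[0,0,0],1]
    - [[0,3.3,8.2],[0,0,0],1]
    - [[0,3.3,8.5],[0,0,0],1]
    - [[0,3.3,8.8],[0,0,0],1]
    - [[0,3.3,8.8],[0,0,0],1]
    - [[0,3.3,8.8],[0,0,0],1]

```text
clock: 10.85
tool_pos: [0.5602, 0.0306, 0.1159]
eef_rot: [0.024, 1.0, 0.0, 0.0]
contact_force: [-5.1, 1.1, 18.9]
opening: 0.009
finger_force: 9.9
```

Call:
carry_out:
  rows:
    - [[0,0,0.2],[0,0,0],1]
    - [[0,0,0.2],[0,0,0],1]
    - [[0,0,0.2],[0,0,0],1]

```text
clock: 11.15
tool_pos: [0.5602, 0.0306, 0.1157]
eef_rot: [0.024, 1.0, -0.0, 0.001]
contact_force: [-9.3, 1.2, 36.3]
opening: 0.008
finger_force: 18.0
```

Call:
carry_out:
  rows:
    - [[0,0,-1],[0,0,0],1]
    - [[0,0,-4],[0,0,0],1]
    - [[0,0,-8],[0,0,0],1]
    - [[0,0,-12],[0,0,0],1]
    - [[0,0,-16],[0,0,0],1]
    - [[0,0,-16],[0,0,0],1]
    - [[0,0,-16],[0,0,0],1]

```text
clock: 11.85
tool_pos: [0.5607, 0.0296, 0.2722]
eef_rot: [0.024, 1.0, -0.0, 0.001]
contact_force: [-0.3, 1.4, -0.7]
opening: 0.008
finger_force: 0.0
```

```bash
python3 - <<'E'
from plant import r
import cv2
s=r.snapshot("side"); cv2.imwrite("pics/s4.png",cv2.resize(s["image"][120:380,130:430,::-1],None,fx=2.3,fy=2.3))
s=r.get_state(); print(s["tool_pos"],s["contact_force"])
E
```

```text
[0.55981168 0.02946466 0.27104531] [-0.17721197  0.17182327  0.13552184]
```

View pics/s4.png

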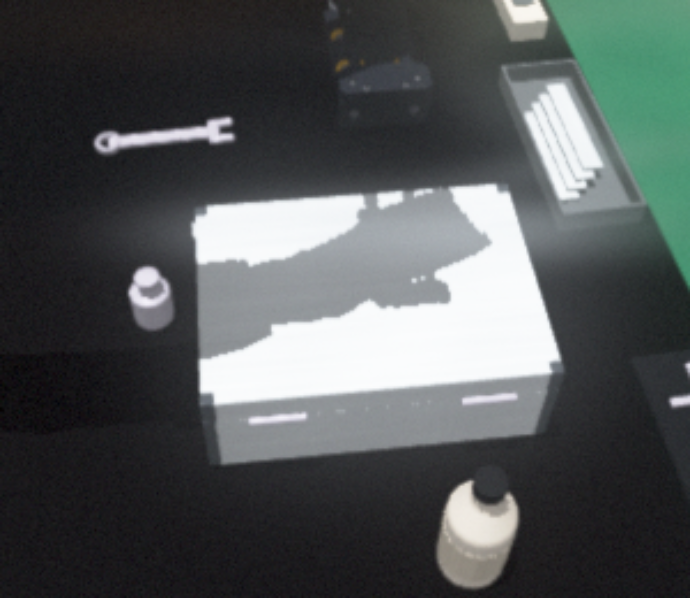

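The lid is shut and level (outer face (195,210)–(555,370)), the bystanders are in place, and the gripper is clear above.

```bash
python3 -c "
from plant import r
print(r.finish_job())"
```

```text
the job is handed in; nothing more can be done
None
```

The inner cover is folded flat and the lid pressed fully shut over it, moved gently with no slam. The robot is clear above the case, the bottle, check weight and spanner look unmoved, and the job is handed in; it returned no verdict.

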